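# Hang the rinsing basket and dose it from the leaning dispenser

### The job

Hang the steel rinsing basket by its bail on the brass hook beside the dispenser bottle, so that it hangs free and upright under the red nozzle. Then press the red nozzle cap fully down along its slant, hold it a moment and let it spring back up; do not press it before the basket hangs there. Leave the other things on the bench where they stand.

Things in the scene. Friction and masses are not known exactly. Their poses are not given: they have to be found in the camera images.
- basket: Loose round steel basket, 80 mm across at the rim, 45 mm tall, about 0.16 kg. Origin: centre of its underside, z up. A rigid bail of 8 mm rod stands on the rim: uprights at y = +-39 mm and a level crossbar along the basket's y axis. Total height with the wooden grip 153 mm.
- bail (a point): Centre line of the bail's crossbar at its middle, 112 mm above the basket's underside, axes of the basket. The opening between basket rim and crossbar, through which the hook goes along the basket's x, is 63 mm high and 70 mm wide.
- grip (a point): Middle of the square pale wooden grip on top of the crossbar: 24 x 24 mm with sides along the basket's x and y, its faces from 15 mm above to 22 mm below this point. Held here with the fingers closing along the basket's y, the crossbar stays clear for the hook.
- station: Fixed stand with a grey base 210 x 260 x 12 mm, place and yaw vary. Origin on the table, x away from the robot, y left. On its right (y -68 mm) a white bottle 68 mm thick is clamped leaning 35 degrees towards the robot, under a green lamp head. On its left (y +68 mm) the hook, on a post 18 mm thick, 222 mm tall at x +52 mm, over a drip tray with its rim at 28 mm.
- hook_seat (a point): Resting place on the brass hook (10 mm rod): top of its lowest point, 175 mm above the table, axes of the station. From the post, 82 mm behind, the hook runs towards the robot (-x) and ends in an upturned tip 23 mm in front of the seat and 26 mm higher. The crossbar goes over the tip from the robot's side, then down onto the seat.
- lamp_edge (a point): Middle of the lower front edge (nearest the robot) of the fixed green lamp head over the leaning bottle, about 102 mm above the cap and 15 mm behind its middle, axes of the station. The head reaches 75 mm back and 55 mm to each side, so a vertical gripper does not fit over the cap.
- cap_top (a point): Middle of the flat top of the red nozzle cap (42 mm across, 22 mm high) on the leaning bottle, about 200 mm above the table. Its z axis points out of the cap along the slant, 35 degrees from vertical towards the robot; press along -z. The nozzle (10 mm thick) sticks out 60 mm along +y, towards the hook. Moves with the cap.
- nozzle_cap (a joint): How far the cap is pressed, m: 0 up, 0.010 fully down. A spring needs about 3 N to start and 9 N at the bottom, and brings the cap back.
- white_bottle: Bystander, to be left alone: white plastic bottle with a steel cap, 60 mm across, 110 mm tall.
- tin: Bystander, to be left alone: low brass-coloured tin, 56 mm across, 45 mm tall.
- tool_pot: Bystander, to be left alone: copper-coloured pot, 64 mm across, 95 mm tall, with tools standing in it up to 175 mm.
- bench_block: Bystander, to be left alone: square steel block 100 x 100 x 30 mm.
- amber_jar: Bystander, to be left alone: amber glass jar with a black lid, 70 mm across, 80 mm tall.
- graver: Bystander, to be left alone: screwdriver-like hand tool lying on the bench, about 200 mm long.
Things that resemble listed ones, but are neither listed nor needed, are in the scene too. Leave any green look-alike of the basket alone.

How it is judged:
On the way, in this order (a step that is already met when the one before it is completed fails the run):
1. the basket hangs by its bail on the hook, released, upright and still (distance between bail and hook_seat below 0.045 m and z of bail in the frame of hook_seat above -0.008 m and angle between basket's own z axis and vertical below 0.25 rad and linear speed of basket below 0.05 m/s and contact force between the fingers and basket below 0.05 N), for 0.3 s.
2. the nozzle cap is pressed fully down, at least 8 of its 10 mm (value of joint nozzle_cap above 0.008 m), for 0.1 s.
3. the cap has sprung back up (value of joint nozzle_cap below 0.0015 m), for 0.1 s.
At the end, for the whole second after the job is handed in: The basket hangs at rest on the hook by its bail (middle of the crossbar within 45 mm of the hook seat and not more than 8 mm below it, basket within 14 degrees of upright, slower than 50 mm/s), released, and the nozzle cap is up again (within 1.5 mm) (all of step 1 and value of joint nozzle_cap below 0.0015 m); the robot touches nothing.
It fails at once if the cap is pressed (over 4 mm) while the basket is not on the hook (value of joint nozzle_cap above 0.004 m and distance between bail and hook_seat above 0.06 m).
It fails at once if one of the other things on the bench is shifted by more than 30 mm (distance of any of white_bottle, tin, tool_pot, bench_block, amber_jar, graver from where it was at the start of the episode above 0.03 m).
It also fails if it takes over 54 s, if anything falls off the work surface, if the arm or the gripper's body presses on something with over 40 N, if the wrist force passes 120 N, or if a joint passes its speed limit or range.

### The arm

A 6-joint arm with a two-finger parallel gripper is mounted at the origin on the work surface. World frame = base frame: x ahead of the robot, y to its left, z up, the work surface at z = 0. Lengths are in m, angles in rad, forces in N, time in s.
With the tool pointing down it reaches from about 0.3 to 0.85 m from the base axis. Payload 5.4 kg.
Tool frame: the origin (TCP) lies at the very end of the fingers, on their centre line; the grasp point (between the pads) lies 19 mm behind it; z points along the fingers, y is the line along which they close (so a half turn about z gives the same grasp; the last joint's range is limited). The gripper opens to 85 mm and grips with 20 to 120 N. Pads are 22 mm wide; open, the fingers measure 114 mm over their backs; the gripper's body (76 mm by 85 mm) begins 54 mm behind the grasp point. The pads swing forward as they close: fully open they stand 13 mm farther back than shut.
Start: joints at [-1.56, 0.158, 1.597, -0, 1.386, -0.21], TCP at [0.126, -0.561, 0.231] pointing down, gripper open.
Joint ranges: [-2.91, 2.91], [-0.94, 2.29], [0.18, 2.7], [-1.29, 4.43], [0.17, 2.64], [-3, 3]. Speed limits (rad/s): [2.57, 2.57, 3.14, 3.14, 3.14, 3.14].

### API

Orientations are given as a unit quaternion [w, x, y, z].
In Python, from station import ctrl gives the robot as it stands.
- The arm moves only by the tool apply_moves, never from a script. Its argument "targets" is a list of rows, each a list of 2 entries, a list of its own where there are three numbers: the shift along the tool's x, y, z in m, then the turn about the tool's z in degrees. In form: [[[tx, ty, tz], spin], ...]. A call has exactly 8 rows; each row shifts and turns the commanded pose from where the row before left it, along the tool's axes as they then stand; what a row does not reach is not made up. A row lasts 1/12 s, in which the tool goes at most 41.7 mm and 7.16 degrees, less where a joint would pass 70% of its speed; a pose out of reach is approached as far as the arm can. A call with a gripper value outside its range is refused whole. "gripper" is the closure, from 0 (fully open) to 1 (shut), set as the call begins (left out, the last holds). The fingers move at their own pace and stop on an object; "squeeze" is the grip in N (left out, the last holds). Time passes only in rows, so rows that do not move let the fingers close, or fill a call up. It gives the time, the measured TCP pose, the force, the opening and the grip force at its end, in the units of the state.
- ctrl.get_state(): the state, without advancing time (a new reading comes with each control period).
- ctrl.grab_frame(name): name is "scene" or "side" or "wrist"; returns a dict with "color" (400x640x3 uint8, blue, green, red), "z_map" (400x640 float32, m along the optical axis (not along the pixel's ray), 0 where there is no reading), "K" (3x3 intrinsics, pixels), "k1" (the pictures are not rectified: a ray, as slopes to the right and down, at radius r is drawn at 1 + k1 r^2 times it, then the intrinsics apply), "pose" (4x4, takes a point from camera to world coordinates); the wrist camera has in their place "hand_eye" (4x4, takes a point from camera to tool coordinates, whose origin is the TCP and whose axes are the flange's). Camera axes: x right, y down, z forward; pixel columns grow to the right and rows downward; lengths in m; the calibration is good to about 2 mm. A picture is of the moment at which its call begins: read the wrist's pose just before it.
- ctrl.close_job(): hands the job in; it is judged then, once.
The state is a dict: "time_s": time; "joint_pos": joint angles; "dq": joint speeds; "effort": joint torques, N m; "ee_pos": TCP position; "tool_rot": TCP orientation; "ft_force": force on the tool from outside, world axes, zero at the start; "moment": the same for the moment, N m; "gripper_width": finger opening in m; "grasp_force": force on a finger pad.
Only numpy, scipy, OpenCV 4.12 (cv2) and the standard library are available. Lean on these libraries where they do the work, as an engineer would, in place of code of your own. Each camera call takes 0.05 s, during which the arm holds its last target. There are 200 camera calls.

## Working session

There is one attempt and no reset: what is moved stays moved. The work goes in short steps, Python scripts to look and compute and a tool call to move; the robot and the scene stay as the last step left them, time stands still between calls to the robot, and variables do not carry over. Pictures are saved under pics/ and viewed, at most 10 in all, crops included, and the job is handed in when it is done.

Besides the shell and the picture viewer there is one more tool, called after "Call:" by a JSON object that holds its "method" and its "body", one argument or row to a line. apply_moves: Moves the arm, as the interface text tells. Its arguments: {"type":"object","properties":{"targets":{"type":"array"},"gripper":{"type":"number"},"squeeze":{"type":"number"}},"required":["targets"]}

```bash
mkdir -p pics; ls
cat > h.py <<'E'
import numpy as np, cv2
from station import ctrl
from scipy.spatial.transform import Rotation as R
def rot(q): return R.from_quat([q[1],q[2],q[3],q[0]]).as_matrix()
def grab(n):
    s=ctrl.get_state(); f=ctrl.grab_frame(n)
    if n=='wrist':
        T=np.eye(4);T[:3,:3]=rot(s['tool_rot']);T[:3,3]=s['ee_pos']; f['pose']=T@np.array(f['hand_eye'])
    np.savez(f'{n}.npz',**f); return f
def ray(f,u,v):
    K=np.array(f['K']);d=np.array([float(f['k1']),0,0,0])
    return cv2.undistortPoints(np.array([[[u,v]]],float),K,d)[0,0]
def pt(f,u,v,w=1):
    u0,v0=int(round(u)),int(round(v)); z=f['z_map'][v0-w:v0+w+1,u0-w:u0+w+1]; z=np.median(z[z>0])
    a=ray(f,u,v); return (f['pose']@np.array([a[0]*z,a[1]*z,z,1]))[:3]
def cloud(f):
    z=f['z_map'];h,w=z.shape
    uv=np.stack(np.meshgrid(np.arange(w),np.arange(h)),-1).reshape(-1,1,2).astype(float)
    a=cv2.undistortPoints(uv,np.array(f['K']),np.array([float(f['k1']),0,0,0])).reshape(h,w,2)
    P=np.dstack([a*z[...,None],z]); P=P@f['pose'][:3,:3].T+f['pose'][:3,3]; P[z<=0]=np.nan
    return P
E
python3 - <<'E'
from h import *
s=ctrl.get_state();print({k:np.round(v,3) for k,v in s.items()})
for n in('scene','side'):
    f=grab(n);cv2.imwrite(f'pics/{n}1.png',f['color']);print(f['K'],f['k1'],f['pose'].round(3))
E
```

```text
pics
{'time_s': np.float64(0.0), 'joint_pos': array([-1.56 ,  0.159,  1.598,  0.   ,  1.386, -0.21 ]), 'dq': array([ 0.   , -0.002,  0.001,  0.001, -0.   ,  0.002]), 'effort': array([-1.0000e-03, -3.9601e+01, -3.3143e+01, -0.0000e+00,  8.0000e-03,
       -0.0000e+00]), 'ee_pos': array([ 0.126, -0.56 ,  0.23 ]), 'tool_rot': array([-0.001,  0.994,  0.11 ,  0.   ]), 'ft_force': array([0.58 , 0.155, 0.257]), 'moment': array([ 0.026, -0.048, -0.029]), 'grasp_force': np.float64(0.0), 'gripper_width': np.float64(0.086)}
[[377.00028772   0.         319.14764398]
 [  0.         377.00028772 196.0534636 ]
 [  0.           0.           1.        ]] -0.06856531559410278 [[-0.074  0.577 -0.813  1.39 ]
 [ 0.997  0.037 -0.064  0.083]
 [-0.007 -0.816 -0.578  0.813]
 [ 0.     0.     0.     1.   ]]
[[407.79548302   0.         321.21942094]
 [  0.         407.79548302 203.87911619]
 [  0.           0.           1.        ]] -0.01893361229920773 [[-0.767 -0.474  0.432 -0.056]
 [-0.641  0.581 -0.501  0.666]
 [-0.013 -0.662 -0.75   1.192]
 [ 0.     0.     0.     1.   ]]
```

View pics/scene1.png

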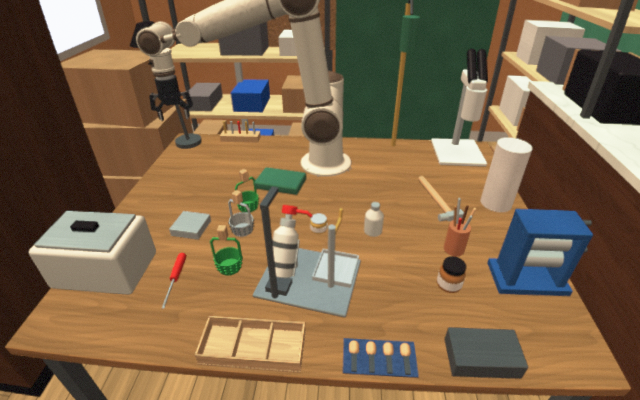

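View pics/side1.png

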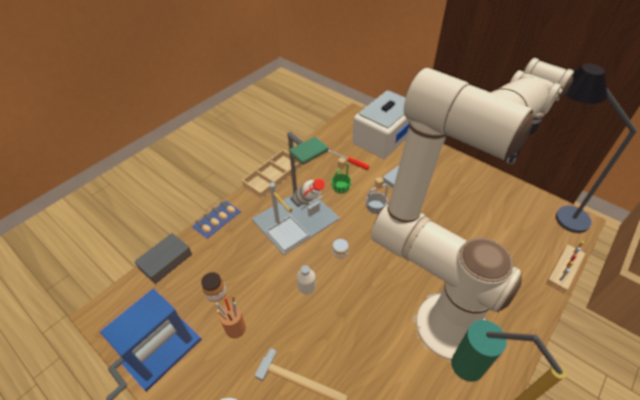

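Scene view: the basket candidates are grey at (241,220), and green at (248,197) and (228,258). The grey steel one fits and the green ones are look-alikes. The station has its hook post at (332,255) and its red cap at (289,211). In the side view the steel basket is at (376,200), the red cap at (318,185) and the hook at (278,195). I'll confirm with an enlarged crop.

Run:
```python
from h import *
a=np.load('scene.npz');b=np.load('side.npz')
A=cv2.resize(a['color'][165:315,200:370],None,fx=4,fy=4,interpolation=2)[:600]
cv2.imwrite('pics/c1.png',A)
B=cv2.resize(b['color'][125:255,250:410],None,fx=5,fy=4.6,interpolation=2)
B=cv2.resize(b['color'][125:255,250:410],None,fx=4.5,fy=4.5,interpolation=2)
cv2.imwrite('pics/c2.png',B)
```

```text
(no output)
```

View pics/c1.png

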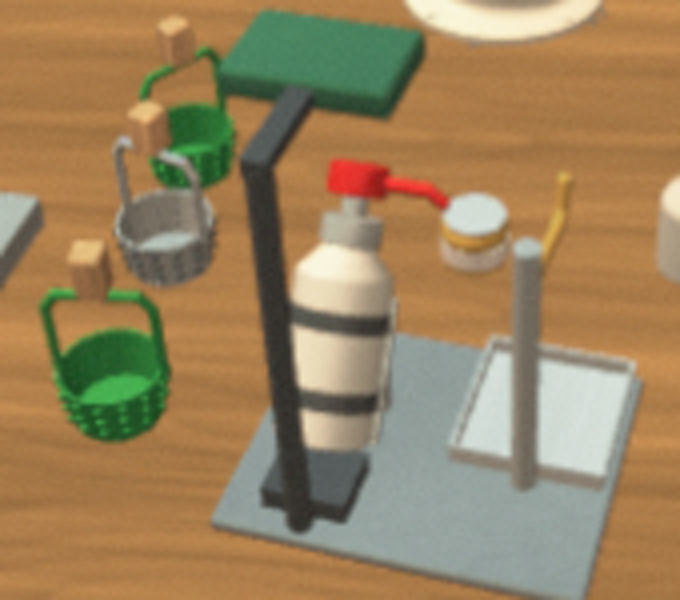

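View pics/c2.png

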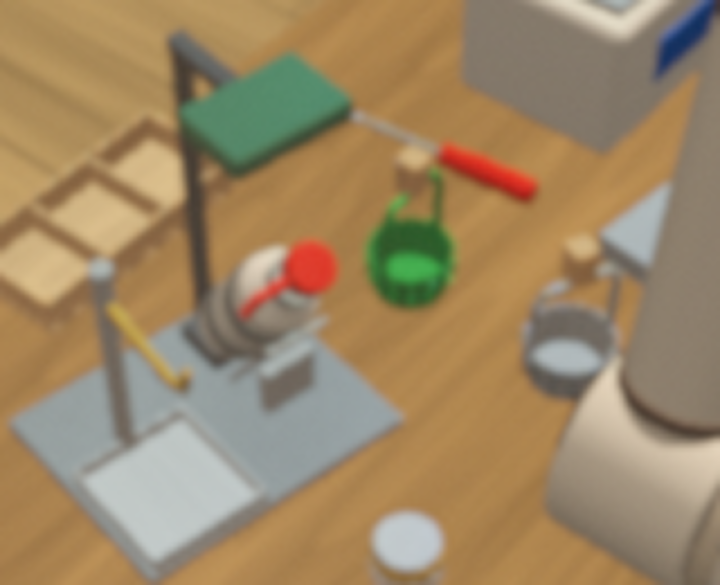

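The crop confirms the grey steel basket: its grip is at c1 (150,125), with bail ends near (124,145) and (190,165). The hook tip is at c1 (566,178) and c2 (181,380). I'll measure these now.

Run:
```python
from h import *
a=dict(np.load('scene.npz'));b=dict(np.load('side.npz'))
S=lambda x,y:(x/4+200-.4,y/4+165-.4)
D=lambda x,y:(x/4.5+250-.4,y/4.5+125-.4)
def onz(f,uv,z):
    r=f['pose'][:3,:3]@np.append(ray(f,*uv),1);o=f['pose'][:3,3];return o+r*(z-o[2])/r[2]
def tri(uv1,uv2):
    A=[];B=[]
    o1,o2=a['pose'][:3,3],b['pose'][:3,3]
    d1=a['pose'][:3,:3]@np.append(ray(a,*uv1),1);d2=b['pose'][:3,:3]@np.append(ray(b,*uv2),1)
    d1/=np.linalg.norm(d1);d2/=np.linalg.norm(d2)
    t=np.linalg.lstsq(np.c_[d1,-d2],o2-o1,rcond=None)[0]
    p,q=o1+t[0]*d1,o2+t[1]*d2;return ((p+q)/2).round(4),np.linalg.norm(p-q).round(4)
print('plate scene',[onz(a,S(*p),.012)[:2].round(3) for p in((213,522),(580,598),(640,375))])
print('plate side',[onz(b,D(*p),.012)[:2].round(3) for p in((403,415),(155,580),(12,420))])
print('tip',tri(S(566,178),D(181,380)));print('post',tri(S(527,246),D(100,268)))
print('grip',tri(S(150,125),D(582,258)))
print('lamp corners front',[pt(f,*c).round(3) for f,c in((a,S(270,20)),(a,S(415,45)))])
print('bail ends',[onz(a,S(*p),.112)[:2].round(4) for p in((124,145),(192,165))],[onz(b,D(*p),.112)[:2].round(4) for p in((541,298),(612,265))])
for n,f in(('a',a),('b',b)):
    P=cloud(f);c=f['color'].astype(int);B,G,Rd=c[...,0],c[...,1],c[...,2]
    m=(Rd>150)&(G<80)&(B<80)&(P[...,2]>.15)&(P[...,2]<.25)
    q=P[m];print(n,'red',len(q),np.nanmedian(q,0).round(4),np.nanmin(q,0).round(3),np.nanmax(q,0).round(3))
    g=tri(S(150,125),D(582,258))[0]
    m=(np.abs(P[...,0]-g[0])<.03)&(np.abs(P[...,1]-g[1])<.03)&(P[...,2]>.125)&(P[...,2]<.17)
    q=P[m];print('gripcloud',len(q),np.median(q,0).round(4),q.min(0).round(4),q.max(0).round(4))
    m=(np.linalg.norm(P[...,:2]-g[:2],axis=-1)<.06)&(P[...,2]>.03)&(P[...,2]<.06)&(np.abs(B-Rd)<25)
    q=P[m];print('rim',len(q),q.min(0).round(4),q.max(0).round(4))
    m=(G>Rd+25)&(G>B)&(P[...,2]>.27)&(P[...,0]>.3)
    q=P[m];print('lamp',len(q));
    if len(q):print(q.min(0).round(3),q.max(0).round(3),cv2.minAreaRect(q[:,:2].astype(np.float32)))
```

```text
plate scene [array([ 0.737, -0.15 ]), array([0.781, 0.098]), array([0.577, 0.138])]
plate side [array([ 0.53 , -0.116]), array([0.577, 0.136]), array([0.78 , 0.095])]
tip (array([0.5821, 0.0796, 0.1964]), np.float64(0.0034))
post (array([0.6853, 0.0559, 0.2234]), np.float64(0.0014))
grip (array([ 0.457 , -0.2483,  0.1392]), np.float64(0.0032))
lamp corners front [array([ 0.604, -0.108,  0.328]), array([ 0.624, -0.015,  0.326])]
bail ends [array([ 0.4494, -0.2737]), array([ 0.472 , -0.2134])] [array([ 0.4704, -0.2159]), array([ 0.4469, -0.2829])]
a red 155 [ 0.5989 -0.0525  0.1992] [ 0.57  -0.081  0.185] [ 0.61  -0.002  0.212]
gripcloud 103 [ 0.4672 -0.2444  0.1443] [ 0.4515 -0.2628  0.1254] [ 0.4754 -0.2324  0.1568]
rim 185 [ 0.4205 -0.2858  0.0301] [ 0.5008 -0.2083  0.0589]
lamp 857
[ 0.591 -0.129  0.309] [ 0.679 -0.013  0.328] ((0.6346940994262695, -0.07015323638916016), (0.1083611249923706, 0.07712161540985107), 78.48070526123047)
b red 102 [ 0.5819 -0.0565  0.1983] [ 0.564 -0.079  0.183] [ 0.596 -0.002  0.213]
gripcloud 74 [ 0.4545 -0.2446  0.1465] [ 0.4424 -0.2622  0.1256] [ 0.4739 -0.2322  0.1583]
rim 107 [ 0.4179 -0.2894  0.03  ] [ 0.4967 -0.2096  0.0581]
lamp 482
[ 0.586 -0.126  0.318] [ 0.672 -0.016  0.332] ((0.6272152662277222, -0.07006873190402985), (0.10406056046485901, 0.07476574927568436), 77.98255920410156)
```

```bash
cat >> h.py <<'E'
def plan(p,ang=None):
    s=ctrl.get_state();M=rot(s['tool_rot']);e=np.array(s['ee_pos'])
    yaw=np.degrees(np.arctan2(M[1,1],M[0,1]))
    print('t',s['time_s'],'ee',e.round(4),'yaw_y',yaw.round(2),'zax',M[:,2].round(3),'F',np.round(s['ft_force'],2),'w',s['gripper_width'],'gf',s['grasp_force'])
    print('shift now mm',(M.T@(np.array(p)-e)*1000).round(1))
    if ang is not None:
        sp=-((ang-yaw+180)%360-180);c=R.from_euler('z',sp,degrees=True).as_matrix()
        print('spin',round(sp,1),'shift after spin mm',(c.T@M.T@(np.array(p)-e)*1000).round(1))
E
python3 - <<'E'
from h import *
a=dict(np.load('scene.npz'))
P=cloud(a)
S=lambda x,y:(x/4+200-.4,y/4+165-.4)
print('green grip',pt(a,*S(175,45)).round(3),'green2',pt(a,*S(88,270)).round(3),'tin',pt(a,*S(475,215)).round(3),'whitebottle',pt(a,374,212).round(3))
plan([.459,-.248,.235],-110)
E
```

```text
green grip [ 0.347 -0.253  0.142] green2 [ 0.639 -0.243  0.147] tin [0.435 0.004 0.044] whitebottle [0.446 0.181 0.088]
t 0.1 ee [ 0.1259 -0.5605  0.2304] yaw_y -77.35 zax [ 0.     0.002 -1.   ] F [ 0.03 -0.78  0.03] w 0.0852783155058056 gf 0.0
shift now mm [ 393.4 -231.9   -4. ]
spin 32.7 shift after spin mm [ 206.1 -407.6   -4. ]
```

Call:
{"method": "apply_moves", "body": {
  "targets": [
    [[0, 0, 0], 6.5],
    [[0, 0, 0], 6.5],
    [[0, 0, 0], 6.5],
    [[0, 0, 0], 6.5],
    [[0, 0, 0], 6.7],
    [[0.01, -0.02, 0], 0],
    [[0.016, -0.032, 0], 0],
    [[0.018, -0.036, 0], 0]
  ],
  "gripper": 0,
  "squeeze": 60
}}

```text
time_s: 0.77
ee_pos: [0.1971, -0.493, 0.2306]
tool_rot: [-0.0, 0.984, -0.175, -0.0]
ft_force: [0.9, -0.2, -0.1]
gripper_width: 0.0856
grasp_force: 0.0
```

Call:
{"method": "apply_moves", "body": {
  "targets": [
    [[0.018, -0.036, 0], 0],
    [[0.018, -0.036, 0], 0],
    [[0.018, -0.036, 0], 0],
    [[0.018, -0.036, 0], 0],
    [[0.018, -0.036, 0], 0],
    [[0.018, -0.036, 0], 0],
    [[0.018, -0.036, 0], 0],
    [[0.016, -0.032, 0], 0]
  ]
}}

```text
time_s: 1.43
ee_pos: [0.4294, -0.2731, 0.231]
tool_rot: [-0.0, 0.985, -0.174, -0.0]
ft_force: [0.5, -0.9, -0.8]
gripper_width: 0.0854
grasp_force: 0.0
```

Call:
{"method": "apply_moves", "body": {
  "targets": [
    [[0.014, -0.027, 0], 0],
    [[0.006, -0.01, 0], 0],
    [[0, 0, 0], 0],
    [[0, 0, 0], 0],
    [[0, 0, 0], 0],
    [[0, 0, 0], 0],
    [[0, 0, 0], 0],
    [[0, 0, 0], 0]
  ]
}}

```text
time_s: 2.1
ee_pos: [0.459, -0.2483, 0.2313]
tool_rot: [0.0, 0.985, -0.175, -0.0]
ft_force: [1.1, -0.6, -0.2]
gripper_width: 0.0853
grasp_force: 0.0
```

Run:
```python
from h import *
plan([.459,-.248,.235],-110)
f=grab('wrist');cv2.imwrite('pics/w1.png',f['color'])
P=cloud(f)
print(f['pose'].round(3))
```

```text
t 2.1 ee [ 0.459  -0.2483  0.2313] yaw_y -110.14 zax [-0. -0. -1.] F [ 1.09 -0.58 -0.24] w 0.08527853685220255 gf 0.0
shift now mm [-0.1 -0.2 -3.7]
spin -0.1 shift after spin mm [-0.1 -0.2 -3.7]
[[-0.344 -0.889 -0.301  0.535]
 [-0.939  0.326  0.11  -0.277]
 [ 0.001  0.32  -0.947  0.375]
 [ 0.     0.     0.     1.   ]]
```

View pics/w1.png

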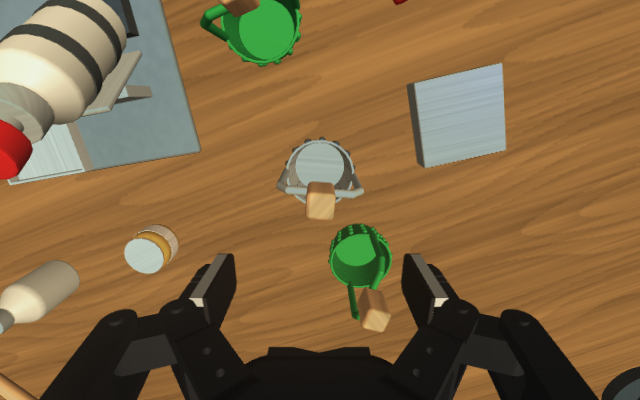

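The wrist view shows the steel basket at (320,180) with its bail level in the picture, so the yaw is aligned. The grip is at (321,200). Next I'll check the centring numerically.

Run:
```python
from h import *
f=dict(np.load('wrist.npz'));P=cloud(f)
c=f['color'].astype(int);hsv=cv2.cvtColor(f['color'],cv2.COLOR_BGR2HSV)
Q=P[170:230,295:350].reshape(-1,3);Q=Q[Q[:,2]>.125]
y=np.array([.342,.94]);x=np.array([.94,-.342])
t=Q[Q[:,2]>.146]
for n,q in(('all',Q),('top',t)): print(n,len(q),'x',np.percentile(q[:,:2]@x,[2,50,98]).round(4),'y',np.percentile(q[:,:2]@y,[2,50,98]).round(4),'z',np.percentile(q[:,2],[2,50,98]).round(4))
e=np.array([.459,-.2483]);print('tcp',e@x,e@y)
B=P[180:200,270:370].reshape(-1,3);B=B[(B[:,2]>.095)&(B[:,2]<.122)];print('bail fit',len(B),B.mean(0).round(4),B[:,:2].min(0),B[:,:2].max(0),cv2.fitLine(B[:,:2].astype(np.float32),cv2.DIST_HUBER,0,.01,.01).ravel())
```

```text
all 1020 x [0.5049 0.52   0.5275] y [-0.0896 -0.0782 -0.0669] z [0.1275 0.1534 0.1553]
top 829 x [0.5049 0.5172 0.5271] y [-0.0896 -0.0782 -0.0669] z [0.1474 0.1537 0.1553]
tcp 0.5163786 -0.07642399999999998
bail fit 535 [ 0.4589 -0.2494  0.1131] [ 0.43873321 -0.28875681] [ 0.47730563 -0.21050725] [ 0.407693    0.9131191   0.45889357 -0.24942642]
```

Call:
{"method": "apply_moves", "body": {
  "targets": [
    [[0, 0.002, 0.01], 0],
    [[0, 0, 0.02], 0],
    [[0, 0, 0.025], 0],
    [[0, 0, 0.025], 0],
    [[0, 0, 0.019], 0],
    [[0, 0, 0.01], 0],
    [[0, 0, 0], 0],
    [[0, 0, 0], 0]
  ]
}}

```text
time_s: 2.82
ee_pos: [0.4588, -0.2494, 0.1222]
tool_rot: [-0.0, 0.985, -0.174, -0.0]
ft_force: [0.2, 0.5, 0.5]
gripper_width: 0.0853
grasp_force: 0.0
```

Call:
{"method": "apply_moves", "body": {
  "targets": [
    [[0, 0, 0], 0],
    [[0, 0, 0], 0],
    [[0, 0, 0], 0],
    [[0, 0, 0], 0],
    [[0, 0, 0], 0],
    [[0, 0, 0], 0],
    [[0, 0, 0], 0],
    [[0, 0, 0], 0]
  ],
  "gripper": 1,
  "squeeze": 60
}}

```text
time_s: 3.48
ee_pos: [0.4593, -0.2498, 0.1232]
tool_rot: [0.0, 0.985, -0.174, 0.001]
ft_force: [-0.9, -0.3, 5.1]
gripper_width: 0.0234
grasp_force: 60.9
```

Call:
{"method": "apply_moves", "body": {
  "targets": [
    [[0, 0, -0.008], 0],
    [[0, 0, -0.016], 0],
    [[0, 0, -0.024], 0],
    [[0, 0, -0.028], 0],
    [[0, 0, -0.028], 0],
    [[0, 0, -0.024], 0],
    [[0, 0, -0.014], 0],
    [[0, 0, -0.006], 0]
  ]
}}

```text
time_s: 4.15
ee_pos: [0.4596, -0.2498, 0.2729]
tool_rot: [0.001, 0.985, -0.174, 0.002]
ft_force: [0.5, -0.2, -1.7]
gripper_width: 0.0228
grasp_force: 60.1
```

Run:
```python
from h import *
plan([.455,.06,.27],-101.3)
```

```text
t 4.15 ee [ 0.4596 -0.2498  0.2729] yaw_y -110.04 zax [ 0.003 -0.002 -1.   ] F [ 0.52 -0.21 -1.73] w 0.022831930278342228 gf 60.054123401641846
shift now mm [-110.5 -289.4    2.2]
spin -8.7 shift after spin mm [ -65.3 -302.9    2.2]
```

Call:
{"method": "apply_moves", "body": {
  "targets": [
    [[0, 0, 0], -3],
    [[0, 0, 0], -3],
    [[0, 0, 0], -2.7],
    [[-0.002, -0.01, 0], 0],
    [[-0.004, -0.018, 0], 0],
    [[-0.005, -0.025, 0], 0],
    [[-0.006, -0.029, 0], 0],
    [[-0.006, -0.029, 0], 0]
  ]
}}

```text
time_s: 4.82
ee_pos: [0.4574, -0.134, 0.2691]
tool_rot: [-0.001, 0.995, -0.1, -0.001]
ft_force: [0.3, -0.3, -1.3]
gripper_width: 0.0228
grasp_force: 60.0
```

Call:
{"method": "apply_moves", "body": {
  "targets": [
    [[-0.006, -0.029, 0], 0],
    [[-0.006, -0.029, 0], 0],
    [[-0.006, -0.029, 0], 0],
    [[-0.006, -0.029, 0], 0],
    [[-0.006, -0.029, 0], 0],
    [[-0.006, -0.024, 0], 0],
    [[-0.004, -0.016, 0], 0],
    [[-0.002, -0.007, 0], 0]
  ]
}}

```text
time_s: 5.48
ee_pos: [0.4536, 0.0633, 0.2693]
tool_rot: [-0.001, 0.995, -0.098, -0.001]
ft_force: [0.6, -0.1, -3.2]
gripper_width: 0.0235
grasp_force: 60.0
```

Run:
```python
from h import *
plan([.517,.091,.232],-101.3)
f=grab('wrist');cv2.imwrite('pics/w2.png',f['color'])
```

```text
t 5.4833 ee [0.4536 0.0633 0.2693] yaw_y -101.25 zax [-0.002  0.001 -1.   ] F [ 0.59 -0.06 -3.17] w 0.02354575324682782 gf 59.998193979263306
shift now mm [ 56.9 -39.5  37.2]
spin 0.0 shift after spin mm [ 56.9 -39.6  37.2]
```

View pics/w2.png

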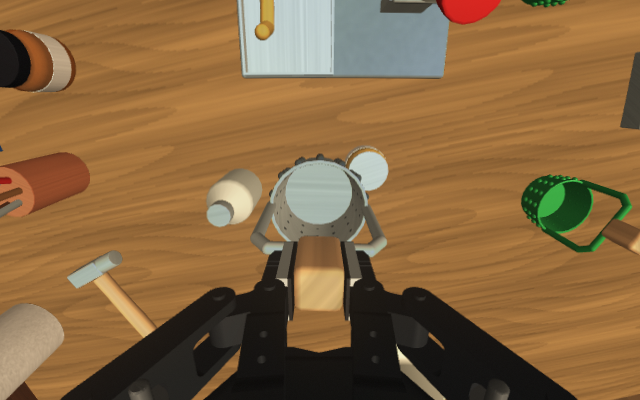

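Wrist view: the basket is held straight. The hook tip is at (263,32), and the plate's front edge lies level at row 77, so the yaw matches the station.

Run:
```python
from h import *
f=dict(np.load('wrist.npz'));P=cloud(f)
print('tip',pt(f,263,32).round(4))
Q=P[0:45,250:280].reshape(-1,3);q=Q[(Q[:,2]>.15)&(Q[:,2]<.23)]
print(len(q),q[np.argsort(q[:,0])][::20].round(3))
r=f['pose'][:3,:3]@np.append(ray(f,263,32),1);o=f['pose'][:3,3];print(o+r*(.198-o[2])/r[2])
B=P[235:255,250:390].reshape(-1,3);B=B[(B[:,2]>.23)&(B[:,2]<.29)];print('bail z',np.percentile(B[:,2],[5,50,95]),B.mean(0))
for u,v in((262,243),(378,243)):print(pt(f,u,v).round(4))
# front plate edge
print([((lambda r:o+r*(.012-o[2])/r[2])(f['pose'][:3,:3]@np.append(ray(f,*p),1))).round(4) for p in((243,77),(443,77))])
# cap from side cloud, red disc near top
b=dict(np.load('side.npz'));C=cloud(b);c=b['color'].astype(int)
m=(c[...,2]>150)&(c[...,1]<90)&(c[...,0]<90)&(C[...,2]>.15)&(C[...,1]<-.035)&(C[...,0]>.5)&(C[...,0]<.65)
q=C[m];q=q[np.abs(q@[-.5629,.1125,.819]-np.median(q@[-.5629,.1125,.819]))<.006];print('capdisc',len(q),q.mean(0).round(4),q.min(0).round(3),q.max(0).round(3))
```

```text
tip [0.5807 0.0742 0.2011]
616 [[0.577 0.076 0.199]
 [0.578 0.072 0.196]
 [0.579 0.078 0.2  ]
 [0.579 0.075 0.2  ]
 [0.58  0.071 0.198]
 [0.581 0.075 0.202]
 [0.581 0.076 0.203]
 [0.582 0.074 0.201]
 [0.583 0.07  0.189]
 [0.583 0.078 0.2  ]
 [0.584 0.07  0.189]
 [0.585 0.072 0.199]
 [0.586 0.07  0.19 ]
 [0.587 0.07  0.187]
 [0.589 0.069 0.178]
 [0.591 0.069 0.175]
 [0.593 0.072 0.179]
 [0.594 0.073 0.178]
 [0.595 0.068 0.172]
 [0.595 0.076 0.178]
 [0.596 0.069 0.177]
 [0.597 0.072 0.176]
 [0.598 0.068 0.176]
 [0.599 0.069 0.176]
 [0.6   0.072 0.177]
 [0.601 0.073 0.176]
 [0.602 0.072 0.177]
 [0.603 0.074 0.175]
 [0.604 0.069 0.175]
 [0.605 0.071 0.176]
 [0.606 0.073 0.176]]
[0.58142069 0.07461081 0.198     ]
bail z [0.25128886 0.27334199 0.2858464 ] [0.45900118 0.06164609 0.27051683]
[0.4615 0.0947 0.2602]
[0.4459 0.028  0.2558]
[array([0.5775, 0.1366, 0.012 ]), array([ 0.5283, -0.1148,  0.012 ])]
capdisc 94 [ 0.5801 -0.0601  0.2   ] [ 0.564 -0.08   0.188] [ 0.595 -0.036  0.213]
```

Call:
{"method": "apply_moves", "body": {
  "targets": [
    [[0.004, -0.003, 0.003], 0],
    [[0.008, -0.005, 0.005], 0],
    [[0.011, -0.007, 0.007], 0],
    [[0.013, -0.007, 0.008], 0],
    [[0.012, -0.007, 0.008], 0],
    [[0.008, -0.005, 0.005], 0],
    [[0.004, -0.003, 0.003], 0],
    [[0, 0, 0], 0]
  ]
}}

```text
time_s: 6.2
ee_pos: [0.5211, 0.0843, 0.2299]
tool_rot: [0.0, 0.995, -0.1, -0.001]
ft_force: [-0.6, -0.1, -2.4]
gripper_width: 0.0234
grasp_force: 60.0
```

Run:
```python
from h import *
plan([.604,.071,.230],-101)
f=grab('scene');cv2.imwrite('pics/s2.png',cv2.resize(f['color'][130:310,250:430],None,fx=3.3,fy=3.3,interpolation=2))
```

```text
t 6.2 ee [0.5211 0.0843 0.2299] yaw_y -101.43 zax [-0.002 -0.    -1.   ] F [-0.55 -0.09 -2.44] w 0.023439171003885092 gf 59.97783601284027
shift now mm [83.9 -3.4 -0.3]
spin -0.4 shift after spin mm [83.9 -2.7 -0.3]
```

View pics/s2.png

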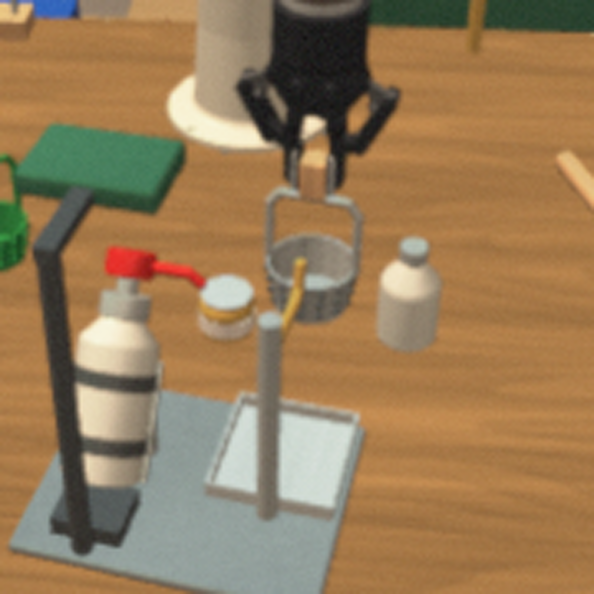

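Scene crop: the basket is upright in front of the hook, with the tip at crop (301,265) inside the bail opening. Going forward over the tip, then down.

Call:
{"method": "apply_moves", "body": {
  "targets": [
    [[0.006, -0.001, 0], 0],
    [[0.012, -0.001, 0], 0],
    [[0.015, -0.001, 0], 0],
    [[0.016, 0, 0], 0],
    [[0.015, 0, 0], 0],
    [[0.012, 0, 0], 0],
    [[0.006, 0, 0], 0],
    [[0.002, 0, 0], 0]
  ]
}}

```text
time_s: 6.92
ee_pos: [0.6047, 0.0708, 0.2316]
tool_rot: [0.0, 0.995, -0.099, 0.0]
ft_force: [-0.7, 0.8, -1.6]
gripper_width: 0.023
grasp_force: 60.0
```

Call:
{"method": "apply_moves", "body": {
  "targets": [
    [[0, 0, 0.004], 0],
    [[0, 0, 0.007], 0],
    [[0, 0, 0.008], 0],
    [[0, 0, 0.008], 0],
    [[0, 0, 0.006], 0],
    [[0, 0, 0.004], 0],
    [[0, 0, 0.001], 0],
    [[0, 0, 0], 0]
  ]
}}

```text
time_s: 7.58
ee_pos: [0.6043, 0.0713, 0.1932]
tool_rot: [0.0, 0.995, -0.099, 0.0]
ft_force: [3.8, 0.7, -2.6]
gripper_width: 0.0235
grasp_force: 60.0
```

Call:
{"method": "apply_moves", "body": {
  "targets": [
    [[0, 0, 0.001], 0],
    [[0, 0, 0.001], 0],
    [[0, 0, 0.001], 0],
    [[0, 0, 0], 0],
    [[0, 0, 0], 0],
    [[0, 0, 0], 0],
    [[0, 0, 0], 0],
    [[0, 0, 0], 0]
  ]
}}

```text
time_s: 8.25
ee_pos: [0.6048, 0.0713, 0.191]
tool_rot: [0.0, 0.995, -0.099, 0.001]
ft_force: [4.8, 0.4, 1.4]
gripper_width: 0.0235
grasp_force: 60.3
```

Call:
{"method": "apply_moves", "body": {
  "targets": [
    [[0.001, 0, 0], 0],
    [[0.001, 0, 0], 0],
    [[0, 0, 0], 0],
    [[0, 0, 0.001], 0],
    [[0, 0, 0], 0],
    [[0, 0, 0], 0],
    [[0, 0, 0], 0],
    [[0, 0, 0], 0]
  ]
}}

```text
time_s: 8.92
ee_pos: [0.6057, 0.0712, 0.1903]
tool_rot: [-0.0, 0.995, -0.099, -0.0]
ft_force: [-0.7, -0.5, 6.0]
gripper_width: 0.0233
grasp_force: 61.2
```

Call:
{"method": "apply_moves", "body": {
  "targets": [
    [[0, 0, 0], 0],
    [[0, 0, 0], 0],
    [[0, 0, 0], 0],
    [[0, 0, 0], 0],
    [[0, 0, 0], 0],
    [[0, 0, 0], 0],
    [[0, 0, 0], 0],
    [[0, 0, 0], 0]
  ],
  "gripper": 0
}}

```text
time_s: 9.58
ee_pos: [0.6058, 0.071, 0.1892]
tool_rot: [0.0, 0.995, -0.099, -0.0]
ft_force: [0.2, 0.3, 0.6]
gripper_width: 0.0854
grasp_force: 0.0
```

Call:
{"method": "apply_moves", "body": {
  "targets": [
    [[0, 0, -0.005], 0],
    [[0, 0, -0.01], 0],
    [[0, 0, -0.016], 0],
    [[0, 0, -0.02], 0],
    [[0, 0, -0.018], 0],
    [[0, 0, -0.01], 0],
    [[0, 0, -0.003], 0],
    [[0, 0, 0], 0]
  ]
}}

```text
time_s: 10.25
ee_pos: [0.6064, 0.071, 0.2725]
tool_rot: [-0.0, 0.995, -0.099, 0.001]
ft_force: [0.1, 0.5, 0.1]
gripper_width: 0.0855
grasp_force: 0.0
```

Run:
```python
from h import *
plan([.604,.071,.230],-101)
f=grab('scene');g=grab('side')
A=cv2.resize(f['color'][150:270,270:390],(480,480),interpolation=2);B=cv2.resize(g['color'][120:220,240:306],(317,480),interpolation=2)
cv2.imwrite('pics/s3.png',np.hstack([A,B]))
w=dict(np.load('wrist.npz'))
# gripper extents from a fresh open wrist view
w=grab('wrist');P=cloud(w);s=ctrl.get_state();M=rot(s['tool_rot']);q=(P-np.array(s['ee_pos']))@M
m=(np.abs(q[...,0])<.045)&(np.abs(q[...,1])<.14)&(q[...,2]<-.0)&(w['color'].max(-1)<110);q=q[m]
for z in range(-150,0,10):
    k=q[(q[:,2]*1000>=z)&(q[:,2]*1000<z+10)]
    if len(k)>5:print(z,len(k),'y',(np.percentile(k[:,1],[1,99])*1000).round(),'x',(np.percentile(k[:,0],[1,99])*1000).round())
```

```text
t 10.25 ee [0.6064 0.071  0.2725] yaw_y -101.34 zax [ 0.002 -0.    -1.   ] F [0.13 0.49 0.1 ] w 0.085514456800484 gf 0.0
shift now mm [-2.4  0.5 42.5]
spin -0.3 shift after spin mm [-2.4  0.5 42.5]
-100 5529 y [-70.  70.] x [ 9. 20.]
-90 12112 y [-70.  71.] x [-1. 17.]
-80 8108 y [-72.  72.] x [-12.  17.]
-70 7080 y [-72.  73.] x [-11.  13.]
-60 5068 y [-62. 117.] x [ 0. 45.]
-50 2801 y [-55.  82.] x [-10.  45.]
-40 1553 y [-55.  83.] x [-11.  41.]
-30 1055 y [-55.  56.] x [-11.  11.]
-20 269 y [-48.  48.] x [-11.  11.]
```

View pics/s3.png

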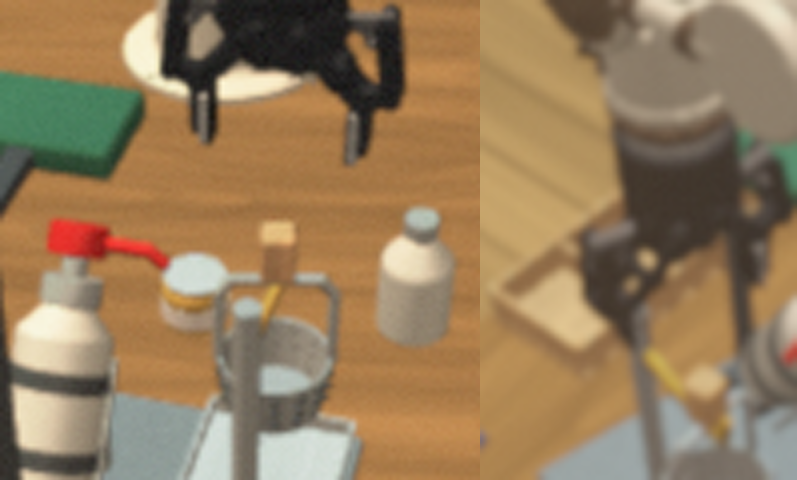

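Both views show the basket hanging upright on the hook, with its grip at (278,245) in the left half and the gripper clear of it. For the press I'll back off, turn 90° and use the outer edge of the open rear finger, so the body and knuckles stay in front of the lamp.

Call:
{"method": "apply_moves", "body": {
  "targets": [
    [[-0.006, 0, 0], 0],
    [[-0.014, 0, 0], 0],
    [[-0.02, 0, 0], 0],
    [[-0.022, 0, 0], 0],
    [[-0.022, 0, 0], 0],
    [[-0.02, 0, 0], 0],
    [[-0.012, 0, 0], 0],
    [[-0.004, 0, 0], 0]
  ]
}}

```text
time_s: 11.07
ee_pos: [0.4861, 0.0952, 0.2705]
tool_rot: [-0.0, 0.995, -0.099, -0.001]
ft_force: [0.1, 0.2, 0.3]
gripper_width: 0.0857
grasp_force: 0.0
```

Call:
{"method": "apply_moves", "body": {
  "targets": [
    [[0, 0, 0], -6],
    [[0, 0, 0], -6],
    [[0, 0, 0], -6],
    [[0, 0, 0], -6],
    [[0, 0, 0], -6],
    [[0, 0, 0], -6],
    [[0, 0, 0], -6],
    [[0, 0, 0], -6]
  ]
}}

```text
time_s: 11.73
ee_pos: [0.4882, 0.0945, 0.2706]
tool_rot: [-0.0, 0.949, 0.317, -0.0]
ft_force: [0.3, -0.9, -0.2]
gripper_width: 0.0856
grasp_force: 0.0
```

Call:
{"method": "apply_moves", "body": {
  "targets": [
    [[0, 0, 0], -6],
    [[0, 0, 0], -6],
    [[0, 0, 0], -6],
    [[0, 0, 0], -6],
    [[0, 0, 0], -6],
    [[0, 0, 0], -6],
    [[0, 0, 0], -6],
    [[0, 0, 0], -0.3]
  ]
}}

```text
time_s: 12.4
ee_pos: [0.4882, 0.0945, 0.2707]
tool_rot: [-0.0, 0.771, 0.637, -0.0]
ft_force: [0.1, 0.1, -0.4]
gripper_width: 0.0858
grasp_force: 0.0
```

Run:
```python
from h import *
plan([.4966,-.0437,.212],-11)
# cap & lamp refinement from scene+side with arm out of the way
ux=np.array([.981,-.194]);uy=np.array([.194,.981])
for n in('scene','side'):
    f=grab(n);C=cloud(f);c=f['color'].astype(int)
    st=C[...,:2]-np.array([.579,-.060]);sx=st@ux;sy=st@uy
    m=(c[...,1]>c[...,2]+25)&(c[...,1]>c[...,0])&(C[...,2]>.29)&(np.abs(sy)<.08)&(np.abs(sx)<.15)
    print(n,'lamp',m.sum(),'sx',np.percentile(sx[m],[1,5,95,99]).round(4),'sy',np.percentile(sy[m],[1,99]).round(4),'z',np.percentile(C[...,2][m],[1,5,99]).round(4))
    m=(c[...,2]>130)&(c[...,1]<90)&(c[...,0]<90)&(C[...,2]>.15)&(np.abs(sx)<.05)&(np.abs(sy)<.021)
    q=np.c_[sx[m],sy[m],C[...,2][m]-.2];h=q@[-.574,0,.819];l=q@[.819,0,.574]
    print('cap n',m.sum(),'h',np.percentile(h,[5,50,95]).round(4),'l',np.percentile(l[h>-.006],[2,50,98]).round(4))
```

```text
t 12.4 ee [0.4882 0.0945 0.2707] yaw_y -10.9 zax [-0.001  0.    -1.   ] F [ 0.12  0.11 -0.4 ] w 0.08582598131537589 gf 0.0
shift now mm [-134.2   34.4   58.7]
spin 0.1 shift after spin mm [-134.1   34.7   58.7]
scene lamp 854 sx [0.0212 0.0256 0.0921 0.0934] sy [-0.0518  0.0532] z [0.3144 0.3175 0.3279]
cap n 121 h [-0.0195 -0.0103 -0.0005] l [-0.0092  0.017   0.0245]Traceback (most recent call last):
  File "<stdin>", line 9, in <module>
    return _quantile_unchecked(
        a, q, axis, out, overwrite_input, method, keepdims, weights)
    return _ureduce(a,
                    func=_quantile_ureduce_func,
    ...<5 lines>...
                    overwrite_input=overwrite_input,
                    method=method)
    r = func(a, **kwargs)
    result = _quantile(arr,
                       quantiles=q,
    ...<2 lines>...
                       out=out,
                       weights=wgt)
    slices_having_nans = np.isnan(arr[-1, ...])
                                  ~~~^^^^^^^^^
IndexError: index -1 is out of bounds for axis 0 with size 0
```

Call:
{"method": "apply_moves", "body": {
  "targets": [
    [[-0.006, 0.002, 0.003], 0],
    [[-0.014, 0.004, 0.006], 0],
    [[-0.022, 0.006, 0.01], 0],
    [[-0.026, 0.006, 0.011], 0],
    [[-0.026, 0.006, 0.011], 0],
    [[-0.022, 0.006, 0.01], 0],
    [[-0.013, 0.003, 0.006], 0],
    [[-0.005, 0.001, 0.002], 0]
  ]
}}

```text
time_s: 13.17
ee_pos: [0.4951, -0.0455, 0.2107]
tool_rot: [-0.001, 0.773, 0.634, -0.001]
ft_force: [0.3, -0.6, -0.3]
gripper_width: 0.0856
grasp_force: 0.0
```

Run:
```python
from h import *
plan([.4966,-.0437,.212],-11)
f=grab('side');g=grab('scene');w=grab('wrist')
cv2.imwrite('pics/p1.png',np.hstack([cv2.resize(w['color'],(400,400),interpolation=3),cv2.resize(g['color'][130:250,240:360],(400,400),interpolation=2)]))
```

```text
t 13.1667 ee [ 0.4951 -0.0455  0.2107] yaw_y -11.29 zax [-0.002  0.    -1.   ] F [ 0.27 -0.62 -0.27] w 0.08555170371479366 gf 0.0
shift now mm [ 2.   1.1 -1.3]
spin -0.3 shift after spin mm [ 2.   1.1 -1.3]
```

View pics/p1.png

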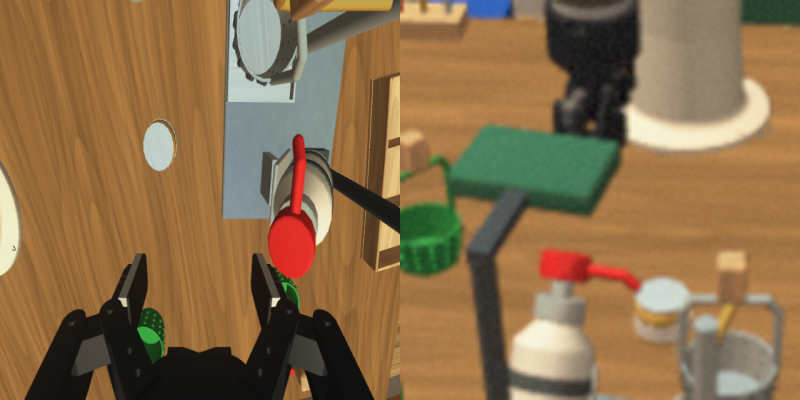

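Left half (wrist view): the cap top is at about (293,247), which is (469,247) at full resolution. The right-hand finger is just short of it. I'll measure it in the tool frame.

Run:
```python
from h import *
w=dict(np.load('wrist.npz'));P=cloud(w);s=ctrl.get_state();M=rot(s['tool_rot']);q=(P-np.array(s['ee_pos']))@M*1000
c=w['color'].astype(int);m=(c[...,2]>150)&(c[...,1]<90)&(c[...,0]<90)
v,u=np.nonzero(m);k=(u>420)&(u<520)&(v>205)&(v<285);v,u=v[k],u[k]
p=q[v,u];n=np.array([0,-.574,-.819]);h=p@n;hm=np.percentile(h,90);t=p[np.abs(h-np.median(h))<4]
print(len(p),'h',np.percentile(h,[5,50,95]).round(1),'disc x',np.percentile(t[:,0],[1,50,99]).round(1),'y',np.percentile(t[:,1],[1,50,99]).round(1),'z',np.percentile(t[:,2],[1,50,99]).round(1),'mean',t.mean(0).round(1))
# rear finger tip
d=(c.max(-1)<110)&(q[...,1]>30)&(q[...,1]<62)&(q[...,2]>-45)&(q[...,2]<15)&(np.abs(q[...,0])<14)
t=q[d]
for z in range(-45,15,5):
    k=t[(t[:,2]>=z)&(t[:,2]<z+5)]
    if len(k)>3:print(z,len(k),np.percentile(k[:,1],[2,98]).round(1),np.percentile(k[:,0],[2,98]).round(1))
```

```text
Traceback (most recent call last):
IndexError: index -1 is out of bounds for axis 0 with size 0
```

Run:
```python
from h import *
w=dict(np.load('wrist.npz'));P=cloud(w);s=ctrl.get_state();M=rot(s['tool_rot']);q=(P-np.array(s['ee_pos']))@M*1000
c=w['color'].astype(int);m=(c[...,2]>150)&(c[...,1]<90)&(c[...,0]<90)
m[:205]=0;m[285:]=0;m[:,:420]=0;m[:,520:]=0
p=q[m];ok=np.isfinite(p[:,0]);print(len(p),ok.sum());p=p[ok]
if len(p)>20:
    h=p@np.array([0,-.574,-.819]);t=p[np.abs(h-np.median(h))<5]
    print('h',np.percentile(h,[5,50,95]).round(1),'disc',np.percentile(t,[1,50,99],axis=0).round(1))
v,u=np.nonzero(m);(cx,cy),ax,an=cv2.fitEllipse(cv2.convexHull(np.c_[u,v].astype(np.float32)));print('ellipse',cx,cy,ax,an)
r=M.T@w['pose'][:3,:3]@np.append(ray(w,cx,cy),1);o=M.T@(w['pose'][:3,3]-np.array(s['ee_pos']))*1000
for z in(-.195,-.2,-.205):print(z,(o+r*((s['ee_pos'][2]+z)*1000-o[2])/r[2]).round(1))
d=(c.max(-1)<110)&(q[...,1]>30)&(q[...,1]<62)&(q[...,2]>-45)&(q[...,2]<15)&(np.abs(q[...,0])<14)
t=q[d]
for z in range(-45,15,5):
    k=t[(t[:,2]>=z)&(t[:,2]<z+5)]
    if len(k)>3:print(z,len(k),np.percentile(k[:,1],[2,98]).round(1),np.percentile(k[:,0],[2,98]).round(1))
```

```text
3826 3814
h [-62.9 -57.6 -56.4] disc [[-20.8  69.6   0.3]
 [ -1.3  86.    9.9]
 [ 16.4 102.   21.9]]
ellipse 468.0651550292969 241.87281799316406 (73.32664489746094, 76.24323272705078) 86.25208282470703
-0.195 [-2.1 91.  17.3]
-0.2 [ 0.5 88.2 12.3]
-0.205 [ 3.1 85.3  7.3]
-45 409 [41.4 54.8] [-11.   10.3]
-40 366 [41.4 54.9] [-11.2  10.2]
-35 320 [41.3 54.8] [-11.1  10.3]
-30 308 [41.3 55. ] [-11.1  10.2]
-25 257 [41.2 54.3] [-10.9  10.3]
-20 166 [41.2 47.7] [-11.2  10.3]
-15 18 [41.3 42. ] [-10.4   7.2]
```

Call:
{"method": "apply_moves", "body": {
  "targets": [
    [[-0.001, 0.003, 0], 0],
    [[-0.001, 0.003, 0], 0],
    [[0, 0.004, 0.006], 0],
    [[0, 0.004, 0.006], 0],
    [[0, 0.004, 0.006], 0],
    [[0, 0.004, 0.006], 0],
    [[0, 0.002, 0.003], 0],
    [[0, 0, 0], 0]
  ]
}}

```text
time_s: 13.98
ee_pos: [0.5188, -0.0498, 0.1839]
tool_rot: [-0.001, 0.772, 0.636, -0.001]
ft_force: [-0.4, 1.0, -0.0]
gripper_width: 0.0853
grasp_force: 0.0
```

Call:
{"method": "apply_moves", "body": {
  "targets": [
    [[0, 0.0006, 0.0008], 0],
    [[0, 0.0006, 0.0008], 0],
    [[0, 0.0006, 0.0008], 0],
    [[0, 0.0006, 0.0008], 0],
    [[0, 0.0006, 0.0008], 0],
    [[0, 0.0006, 0.0008], 0],
    [[0, 0.0006, 0.0008], 0],
    [[0, 0.0006, 0.0008], 0]
  ]
}}

```text
time_s: 14.65
ee_pos: [0.5237, -0.0509, 0.1792]
tool_rot: [-0.0, 0.772, 0.636, -0.0]
ft_force: [-2.7, -0.2, 3.8]
gripper_width: 0.0853
grasp_force: 2.1
```

Contact is at about 4.7 N, directed along the slant. Pressing on.

Call:
{"method": "apply_moves", "body": {
  "targets": [
    [[0, 0.0006, 0.0008], 0],
    [[0, 0.0006, 0.0008], 0],
    [[0, 0.0006, 0.0008], 0],
    [[0, 0.0006, 0.0008], 0],
    [[0, 0.0006, 0.0008], 0],
    [[0, 0.0006, 0.0008], 0],
    [[0, 0, 0], 0],
    [[0, 0, 0], 0]
  ]
}}

```text
time_s: 15.32
ee_pos: [0.5272, -0.0516, 0.1742]
tool_rot: [-0.0, 0.772, 0.636, -0.0]
ft_force: [-5.5, 0.9, 5.9]
gripper_width: 0.0851
grasp_force: 3.8
```

Call:
{"method": "apply_moves", "body": {
  "targets": [
    [[0, 0.0006, 0.0008], 0],
    [[0, 0.0006, 0.0008], 0],
    [[0, 0.0003, 0.0004], 0],
    [[0, 0, 0], 0],
    [[0, 0, 0], 0],
    [[0, 0, 0], 0],
    [[0, 0, 0], 0],
    [[0, 0, 0], 0]
  ]
}}

```text
time_s: 15.98
ee_pos: [0.5283, -0.0518, 0.1727]
tool_rot: [-0.0, 0.772, 0.636, -0.001]
ft_force: [-8.4, 1.0, 9.6]
gripper_width: 0.0852
grasp_force: 6.1
```

Call:
{"method": "apply_moves", "body": {
  "targets": [
    [[0, 0.0006, 0.0008], 0],
    [[0, 0.0006, 0.0008], 0],
    [[0, 0, 0], 0],
    [[0, 0, 0], 0],
    [[0, 0, 0], 0],
    [[0, 0, 0], 0],
    [[0, 0, 0], 0],
    [[0, 0, 0], 0]
  ]
}}

```text
time_s: 16.65
ee_pos: [0.5285, -0.0518, 0.1724]
tool_rot: [-0.001, 0.772, 0.636, -0.001]
ft_force: [-17.9, 2.9, 19.3]
gripper_width: 0.085
grasp_force: 13.2
```

The cap is on its stop: the force jumps to 26 N with no further travel. Backing out along the slant.

Call:
{"method": "apply_moves", "body": {
  "targets": [
    [[0, -0.002, -0.003], 0],
    [[0, -0.003, -0.004], 0],
    [[0, -0.004, -0.006], 0],
    [[0, -0.006, -0.008], 0],
    [[0, -0.006, -0.008], 0],
    [[0, -0.006, -0.008], 0],
    [[0, -0.006, -0.008], 0],
    [[0, -0.006, -0.006], 0]
  ]
}}

```text
time_s: 17.32
ee_pos: [0.4914, -0.0446, 0.2227]
tool_rot: [0.001, 0.772, 0.636, 0.0]
ft_force: [-1.0, 1.0, 0.4]
gripper_width: 0.0857
grasp_force: 0.0
```

Call:
{"method": "apply_moves", "body": {
  "targets": [
    [[0, -0.01, 0], 0],
    [[0, -0.01, 0], 0],
    [[0, -0.01, 0], 0],
    [[0, -0.005, 0], 0],
    [[0, 0, 0], 0],
    [[0, 0, 0], 0],
    [[0, 0, 0], 0],
    [[0, 0, 0], 0]
  ]
}}

```text
time_s: 17.98
ee_pos: [0.4577, -0.038, 0.2216]
tool_rot: [0.0, 0.772, 0.636, 0.0]
ft_force: [-0.7, -0.3, 0.2]
gripper_width: 0.0852
grasp_force: 0.0
```

Run:
```python
from h import *
plan([.5,-.05,.22],-11)
g=grab('scene');w=grab('wrist')
cv2.imwrite('pics/end.png',np.hstack([cv2.resize(w['color'],(400,400),interpolation=3),cv2.resize(g['color'][130:280,230:380],(400,400),interpolation=2)]))
P=cloud(w);c=w['color'].astype(int);m=(c[...,2]>150)&(c[...,1]<90)&(c[...,0]<90)&(P[...,1]<-.04)&(P[...,2]>.17)
h=P[m]@np.array([-.563,.111,.819]);print('cap plane h',np.median(h).round(4),'before',(np.array([.4951,-.0455,.2107])@np.array([-.563,.111,.819])+.0572).round(4)-.1144)
```

```text
t 17.9833 ee [ 0.4577 -0.038   0.2216] yaw_y -11.05 zax [ 0. -0. -1.] F [-0.69 -0.29  0.18] w 0.08518278766487765 gf 0.0
shift now mm [-3.6 43.8  1.6]
spin -0.1 shift after spin mm [-3.7 43.8  1.6]
cap plane h -0.1677 before -0.1684
```

View pics/end.png

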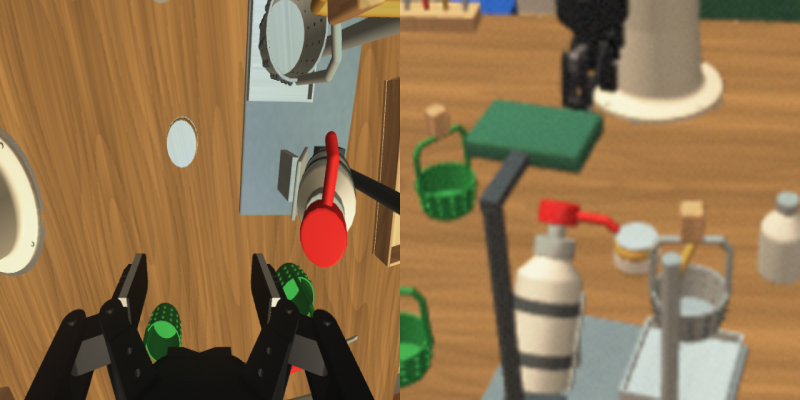

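The cap is back up: its plane is within 1 mm of where it started. The basket hangs upright at (690,290) in the right half, and the gripper is clear of everything. Handing in.

```bash
python3 -c "
from station import ctrl
print(ctrl.close_job())"
```

```text
the job is handed in; nothing more can be done
None
```

The job is handed in, with no verdict returned: the steel basket hangs upright and released on the hook, the red cap was pressed to its stop and sprang back up, and the robot ended clear of everything (about 18 s of the 54 s used).

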